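Pin the tray's retaining bar shut

ROBOT

A 7-joint arm with a two-finger parallel gripper is mounted at the origin on a cart in front of the work surface, level with it; the furniture and walls round the work are solid. World frame = base frame: x ahead of the robot, y to its left, z up, the work surface at z = 0. Lengths are in m, angles in rad, forces in N, time in s.
With the tool pointing down it reaches from about 0.4 to 0.85 m from the base axis. Payload 4.5 kg.
Tool frame: the origin (TCP) lies on the centre line of the jaws, within the pads' length; the fingertips stand r.tips_ahead ahead of it and the grasp point (between the pads) is the TCP (r.tips_ahead is the distance from the TCP to the fingertips, in m); z points along the fingers, y is the direction in which the jaws open and shut (so a half turn about z gives the same grasp; the last joint's range is limited). The gripper opens to 88 mm and grips with 3 to 60 N. Pads are 18 mm wide; open, the fingers measure 123 mm over their backs; the gripper's body (75 mm by 187 mm) begins 45 mm behind the grasp point.
Start: joints at [1.151, 0.689, -0.195, 1.565, 0.157, 0.902, -0.215], TCP at [0.274, -0.562, 0.258] pointing down, gripper open.
Joint ranges: [-3.01, 3.01], [-0.46, 2.08], [-1.47, 1.51], [0.13, 2.56], [-1, 4.14], [0.04, 2.09], [-2.66, 2.66]. Speed limits (rad/s): [2.57, 2.57, 3.14, 3.14, 3.14, 3.14, 3.14].

INTERFACE

Orientations are given as a unit quaternion [x, y, z, w].
In Python, from plant import r gives the robot as it stands.
- The arm moves only by the shell command python3 -m inch 'ROWS' [FORCE]. ROWS is JSON, a list of rows, each a list of 5 numbers: the shift along the world's x, y, z in units of 25 mm (1.0 is 25 mm), then the turn about the world's z in units of 6 degrees (1.0 is 6 degrees), then the finger opening in mm, from 0 to 88.1. A call has 1 to 5 rows; each row shifts and turns the commanded pose from where the row before left it; what a row does not reach is not made up. A row lasts 1/10 s, in which the tool goes at most 50 mm and 8.59 degrees, less where a joint would pass 70% of its speed; a pose out of reach is approached as far as the arm can. A call is refused whole if a number of a shift passes 1 or a number of a turn 1, either way. A call with a gripper value outside its range is refused whole. The fingers move at their own pace and stop on an object; FORCE is the grip in N (left out, the last holds). Time passes only in rows, so rows that do not move let the fingers close. It gives the time, the measured TCP pose, the force and the opening at its end, in the units of the state.
- r.get_state(): the state, without advancing time (a new reading comes with each control period).
- r.snapshot(name): name is "side" or "top"; returns a dict with "pixels" (400x640x3 uint8, red, green, blue), "range_z" (400x640 float32, m along the optical axis (not along the pixel's ray), 0 where there is no reading), "K" (3x3 intrinsics, pixels), "k1" (the pictures are not rectified: a ray, as slopes to the right and down, at radius r is drawn at 1 + k1 r^2 times it, then the intrinsics apply), "position" and "attitude" of the camera in the world. Camera axes: x right, y up, looking along -z (the intrinsics and any distortion apply to the point x, -y, -z); pixel columns grow to the right and rows downward; lengths in m; the calibration is good to about 2 mm. A picture is of the moment at which its call begins.
- r.finish_job(): hands the job in, once; it reports no verdict.
The state is a dict: "clock": time; "q": joint angles; "qd": joint speeds; "joint_torque": joint torques, N m; "tool_pos": TCP position; "eef_rot": TCP orientation; "contact_force": force on the tool from outside, world axes, zero at the start; "moment": the same for the moment, N m; "opening": opening from 0.0 (shut) to 1.0 (fully open).
Only numpy, scipy, OpenCV 4.12 (cv2) and the standard library are available. Lean on these libraries where they do the work, as an engineer would, in place of code of your own. Each camera call takes 0.05 s, during which the arm holds its last target. There are 200 camera calls.

TASK

Swing the retaining bar of the plywood carry tray fully home into its fork so that the three holes line up, then drop the long headed pin down through fork, bar and fork until its head rests on the fork. Leave the short pin in its block and let go of everything.

Things in the scene. Friction and masses are not known exactly. Their poses are not given: they have to be found in the camera images.
- carrier: Fixed plywood carry tray, 150 x 300 mm, holding an 85 mm tall jar and two boxes. Origin on the bench; x points to its back, y to the bar's hinge, z up. Along its front (-x) a flat steel bar hinges on a post at (-60, 130) mm; a steel fork stands at (-60, -100) mm: two level plates 52 x 52 x 8 mm, undersides 50 and 74 mm up, joined at the back, with 28 mm through holes at their centres.
- bar (a joint): Angle of the bar about its vertical hinge, rad. 0 = fully home at its stop: parallel to the tray's y, its end between the fork plates, holes in line; grows as it swings out to the front, at most 1.4 (direction hinge to end in the tray's frame: -sin q, -cos q). 8 mm thick, 62 to 70 mm above the bench, 28 mm hole 230 mm from the hinge. Moves with under 1 N at the grip, stays where left.
- bar_grip (a point): Point on the axis of the bar's upright black round grip (18 mm diameter, standing 45 mm above the bar, top 115 mm above the bench), 120 mm from the hinge axis; the point lies 18 mm below the grip's top, 97 mm above the bench.
- bar_pivot (a point): Point on the vertical hinge axis of the bar, at the bar's upper face, 70 mm above the bench.
- fork_hole (a point): Centre of the fork's hole at the upper face of its upper plate, 82 mm above the bench; axes as the tray's.
- long_pin: The longer steel pin: shank 16 mm diameter, 60 mm long, nose tapering to 8 mm over the last 10 mm; above it a flange 44 mm diameter, 6 mm thick; on that a round knob 22 mm diameter, 40 mm tall. 0.11 to 0.22 kg. Origin at the nose tip, z up to the knob. Stands upright in a 36 mm deep socket of a wooden block 45 mm tall, flange 24 mm above the block, knob top 115 mm above the bench.
- short_pin: The other pin in the same block, 90 mm from the first: same flange and knob, but the shank is only 18 mm, so its flange lies on the block and its knob top is 91 mm above the bench. Origin at the tip of its shank, z up. Too short for the job. Which socket holds which pin varies.
There are look-alikes about, which are no part of the job. What is shaped like the long_pin but green is not meant.

How it is judged:
At the end, for the whole second after the job is handed in: The bar is home (within 0.08 rad), and the long pin rests upright (within 0.17 rad) through both fork plates and the bar, its tip within 14 mm of the hole's axis and at least 54 mm below the fork's upper face (60 mm when the flange lies flat), at rest (value of joint bar below 0.08 rad and z of long_pin in the frame of fork_hole below -0.054 m and horizontal distance between long_pin and fork_hole below 0.014 m and angle between long_pin's own z axis and vertical below 0.17 rad and linear speed of long_pin below 0.02 m/s); the robot touches nothing.
It fails at once if the short pin is moved from its socket (more than 40 mm) (distance of short_pin from where it was at the start of the episode above 0.04 m).
It also fails if it takes over 45 s, if anything falls off the work surface, if the arm or the gripper's body presses on something with over 40 N, if the wrist force passes 120 N, or if a joint passes its speed limit or range.

## Working session

There is one attempt and no reset: what is moved stays moved. The work goes in short steps, Python scripts to look and compute and a shell command to move; the robot and the scene stay as the last step left them, time stands still between calls to the robot, and variables do not carry over. Pictures are saved under pics/ and viewed, about 8 in all and at most 12, crops included, and the job is handed in when it is done.

```bash
ls; mkdir -p pics
cat > h.py <<'E'
import numpy as np, cv2
from scipy.spatial.transform import Rotation as R
from plant import r
def snap(n):
    s=r.snapshot(n); s={k:(np.array(v) if not isinstance(v,(float,int)) else v) for k,v in s.items()}
    return s
def Rc(s):
    a=np.array(s['attitude']); return R.from_quat(a).as_matrix() if a.size==4 else a.reshape(3,3)
def rays(s,uv):
    K=s['K']; D=np.array([s['k1'],0,0,0.])
    p=cv2.undistortPoints(np.array(uv,float).reshape(-1,1,2),K,D).reshape(-1,2)
    return np.c_[p[:,0],-p[:,1],-np.ones(len(p))]@Rc(s).T
def onplane(s,uv,z):
    d=rays(s,uv); o=s['position']; return o+d*((z-o[2])/d[:,2:])
def cloud(s,uv):
    uv=np.array(uv,int).reshape(-1,2); return s['position']+rays(s,uv)*s['range_z'][uv[:,1],uv[:,0]][:,None]
def save(s,name,crop=None,k=1):
    im=cv2.cvtColor(s['pixels'],cv2.COLOR_RGB2BGR)
    if crop: x0,x1,y0,y1=crop; im=im[y0:y1,x0:x1]
    cv2.imwrite('pics/'+name+'.png',cv2.resize(im,None,fx=k,fy=k,interpolation=cv2.INTER_CUBIC))
E
python3 - <<'E'
from h import *
for n in('side','top'):
    s=snap(n); save(s,n+'0'); print(n,s['position'],s['attitude'],s['K'].tolist(),s['k1'])
st=r.get_state(); print(st, r.tips_ahead)
E
```

```text
pics
side [0.13554597 0.60525372 0.58924023] [-0.10972806  0.44162189  0.858421   -0.23673455] [[380.34683398312217, 0.0, 315.973451505363], [0.0, 380.34683398312217, 199.5218620745371], [0.0, 0.0, 1.0]] 0.02840739125083274
top [ 0.18954978 -0.06740984  1.46149199] [ 0.09095873 -0.07129028 -0.63721085  0.76197542] [[480.5243735011251, 0.0, 316.2668782870977], [0.0, 480.5243735011251, 202.12330463737575], [0.0, 0.0, 1.0]] -0.1343138758933704
{'clock': 0.1, 'q': array([ 1.15084794,  0.68989509, -0.19451616,  1.5662331 ,  0.15728015,
        0.90249058, -0.21511497]), 'qd': array([ 0.0013919 , -0.00162547,  0.00073461, -0.00165844, -0.00058526,
       -0.0013119 , -0.00040568]), 'joint_torque': array([-2.63769063e-03, -5.28493953e+01, -1.27140820e+00, -1.53835863e+01,
       -5.26253390e-02,  1.92786349e-03,  4.03309070e-05]), 'tool_pos': array([ 0.27369321, -0.56129453,  0.25699508]), 'eef_rot': array([ 9.74368846e-01,  2.24954844e-01, -2.35373552e-04, -7.84461115e-04]), 'contact_force': array([ 0.25432167,  0.34271141, -0.6113911 ]), 'moment': array([0.01546585, 0.00919578, 0.01976574]), 'opening': 0.9985578491801154} 0.019
```

View pics/side0.png

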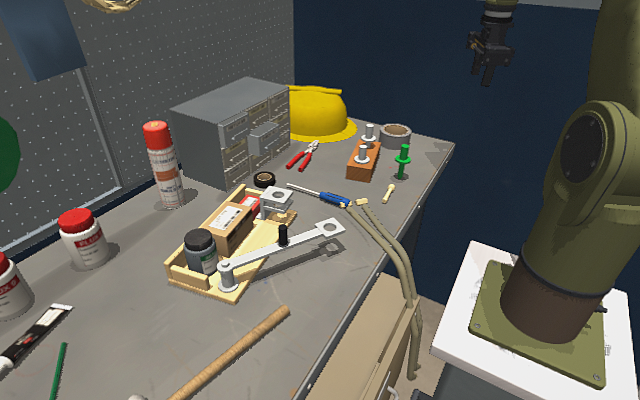

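View pics/top0.png

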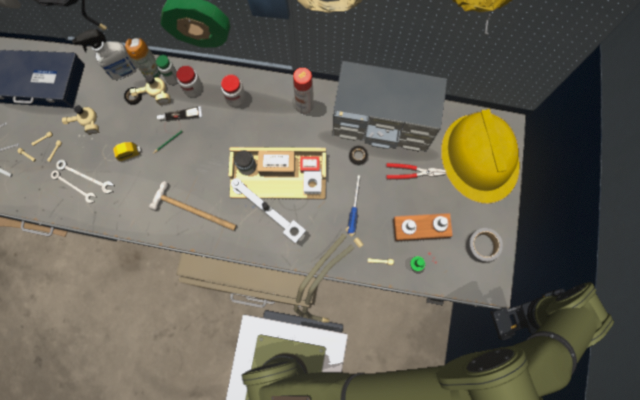

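The side view shows the tray near (230,240), the bar from its post at (228,275) to its end at (330,228), and the grip at (283,235). The fork is at (275,197). Candidates for the long pin:
- **Block pin A:** side (362,150), top (409,227)
- **Block pin B:** side (369,132), top (441,223)
- **Green pin:** side (403,160), top (418,264), excluded by its colour

Next I'll measure knob heights by depth and take close crops.

Run:
```python
from h import *
T=snap('top'); S=snap('side')
save(T,'topc',(220,470,140,280),3.2)
def pts(s):
    h,w=s['range_z'].shape; u,v=np.meshgrid(np.arange(w),np.arange(h)); uv=np.c_[u.ravel(),v.ravel()]
    P=cloud(s,uv); P[s['range_z'].ravel()==0]=np.nan; return P.reshape(h,w,3)
for n,s in(('T',T),('S',S)):
    P=pts(s); np.save(n+'.npy',P)
PT=np.load('T.npy')
for nm,(u,v) in dict(A=(409,227),B=(441,223),green=(418,264),grip=(265,206),fork=(312,182),piv=(239,186),end=(297,231)).items():
    w=PT[v-9:v+10,u-9:u+10].reshape(-1,3); w=w[~np.isnan(w[:,0])]
    zm=np.percentile(w[:,2],98); k=w[w[:,2]>zm-.008]; print('T',nm,'ztop %.3f'%zm,k.mean(0).round(3),len(k))
PS=np.load('S.npy')
for nm,(u,v) in dict(A=(362,146),B=(369,128),green=(403,150),grip=(283,230)).items():
    w=PS[v-9:v+10,u-8:u+9].reshape(-1,3); w=w[~np.isnan(w[:,0])]; w=w[w[:,2]<.2]
    zm=np.percentile(w[:,2],98); k=w[w[:,2]>zm-.008]; print('S',nm,'ztop %.3f'%zm,k.mean(0).round(3),len(k))
w=cv2.resize(cv2.cvtColor(S['pixels'][110:190,330:430],cv2.COLOR_RGB2BGR),None,fx=4,fy=4,interpolation=2)
w2=cv2.resize(cv2.cvtColor(S['pixels'][170:310,200:360],cv2.COLOR_RGB2BGR),None,fx=2.5,fy=2.5,interpolation=2)
c=np.zeros((350,800,3),np.uint8); c[:320,:400]=w; c[:,400:]=w2[:350]; cv2.imwrite('pics/sidec.png',c)
```

```text
T A ztop 0.094 [ 0.489 -0.282  0.091] 36
T B ztop 0.119 [ 0.512 -0.37   0.116] 35
T green ztop 0.109 [ 0.384 -0.322  0.107] 46
T grip ztop 0.117 [0.465 0.144 0.115] 32
T fork ztop 0.087 [0.567 0.024 0.083] 209
T piv ztop 0.077 [0.517 0.235 0.073] 106
T end ztop 0.075 [0.414 0.047 0.071] 154
S A ztop 0.091 [ 0.489 -0.282  0.089] 37
S B ztop 0.115 [ 0.509 -0.37   0.113] 33
S green ztop 0.106 [ 0.383 -0.319  0.104] 41
S grip ztop 0.116 [0.467 0.147 0.113] 67
```

View pics/topc.png

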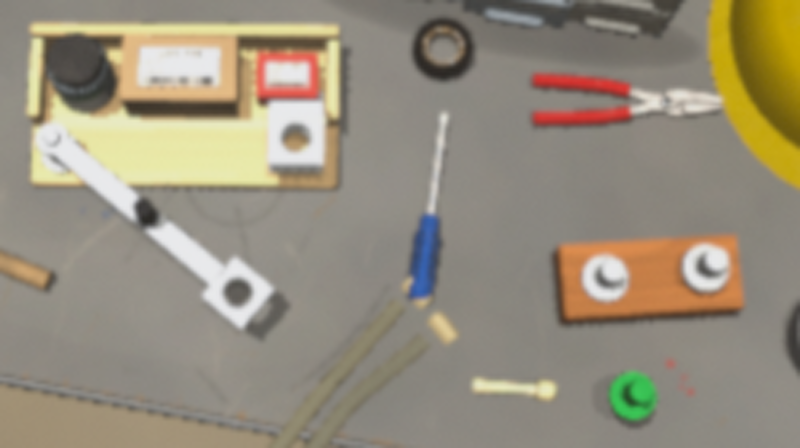

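View pics/sidec.png

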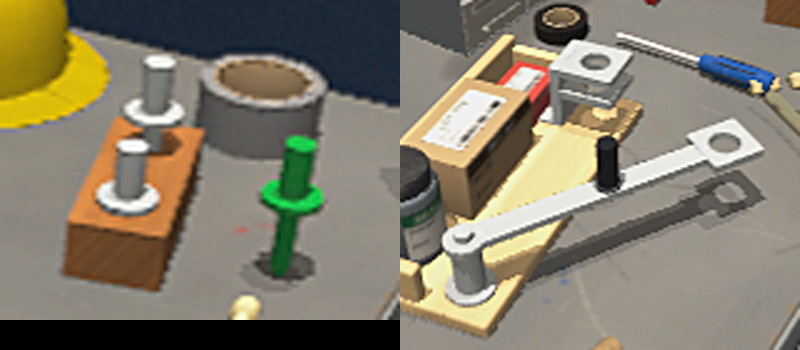

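The side crop settles it. The pin at crop (155,90), full image (369,132), stands on a raised flange with its knob top measured at 0.115–0.119 m, so that is the long pin. The other, at (130,165), has its flange on the block and a top of 0.091–0.094 m, so it is the short pin. The green one is excluded. Next I'll fix the hole, hinge and grip positions.

Run:
```python
from h import *
T=snap('top'); S=snap('side')
def t(x,y): return [220+x/3.2-.34,140+y/3.2-.34]
F=onplane(T,[t(296,136)],.082)[0]; E=onplane(T,[t(238,291)],.070)[0]
Fs=onplane(S,[[200+(597-400)/2.5,170+62/2.5]],.082)[0]; Es=onplane(S,[[200+(733-400)/2.5,170+143/2.5]],.070)[0]
Pv=onplane(T,[t(57,141)],.074)[0]; Ps=onplane(S,[[200+(463-400)/2.5,170+240/2.5]],.074)[0]
for n,a in dict(F=F,Fs=Fs,E=E,Es=Es,Pv=Pv,Ps=Ps).items(): print(n,a.round(4))
for f,e,p in((F,E,Pv),(Fs,Es,Ps),((F+Fs)/2,(E+Es)/2,(Pv+Ps)/2)):
    d=(f-p)[:2]; b=(e-p)[:2]; ang=lambda v:np.arctan2(v[1],v[0])
    print(np.linalg.norm(d),np.linalg.norm(b),'q',ang(d)-ang(b),'home dir deg',np.degrees(ang(d)),'grip now',p[:2]+b/np.linalg.norm(b)*.12,'grip home',p[:2]+d/np.linalg.norm(d)*.12)
```

```text
F [0.5658 0.0232 0.082 ]
Fs [0.5619 0.023  0.082 ]
E [0.4145 0.0499 0.07  ]
Es [0.4064 0.0465 0.07  ]
Pv [0.5239 0.2442 0.074 ]
Ps [0.5221 0.2536 0.074 ]
0.224935902169756 0.22297716037820334 q 0.7000985483386166 home dir deg -79.26233452559362 grip now [0.46505006 0.13962337] grip home [0.54627044 0.12629583]
0.2339936080230489 0.23719584363937604 q 0.6806776437705371 home dir deg -80.19161253790196 grip now [0.46354549 0.14885044] grip home [0.54251568 0.13536375]
0.2294572128542448 0.23008620742178432 q 0.6901785712500426 home dir deg -79.73614412456342 grip now [0.46430288 0.14423387] grip home [0.54437486 0.13082248]
```

```bash
python3 -m inch '[[0.6,1,0,-0.5,60],[0.6,1,0,-0.5,60],[0.6,1,0,-0.5,60],[0.6,1,0,-0.5,60],[0.6,1,0,-0.6,60]]' 20
python3 -m inch '[[0.6,1,0,0,60],[0.6,1,0,0,60],[0.6,1,0,0,60],[0.6,1,0,0,60],[0.6,1,0,0,60]]'
python3 -m inch '[[0,1,0,0,60],[0,1,0,0,60],[0,1,0,0,60],[0,1,0,0,60],[0,1,0,0,60]]'
python3 -m inch '[[0,1,0,0,60],[0,1,0,0,60],[0,1,0,0,60],[0,1,0,0,60],[0,1,0,0,60]]'
python3 -m inch '[[0.3,1,0,0,60],[0.3,1,0,0,60],[0.3,1,0,0,60],[0.3,1,0,0,60],[0.3,1,0,0,60]]'
python3 -m inch '[[0,1,0,0,60],[0.15,1,0,0,60],[0,1,0,0,60],[0,0.25,-0.4,0,60],[0,0,-0.4,0,60]]'
python3 -m inch '[[0,0,0,0,60],[0,0,0,0,60]]'
```

```text
clock: 0.8
tool_pos: [0.3495, -0.4357, 0.2578]
eef_rot: [0.996, 0.089, 0.0, 0.0]
contact_force: [0.7, 0.6, 0.5]
opening: 0.679
clock: 1.3
tool_pos: [0.4246, -0.3107, 0.2578]
eef_rot: [0.996, 0.091, 0.0, 0.0]
contact_force: [0.3, 0.3, 0.8]
opening: 0.678
clock: 1.8
tool_pos: [0.424, -0.1857, 0.2579]
eef_rot: [0.996, 0.091, 0.0, 0.0]
contact_force: [0.1, -0.4, 0.9]
opening: 0.676
clock: 2.3
tool_pos: [0.4241, -0.0607, 0.2579]
eef_rot: [0.996, 0.091, 0.0, 0.0]
contact_force: [0.7, -0.1, 0.2]
opening: 0.679
clock: 2.8
tool_pos: [0.4618, 0.0644, 0.2579]
eef_rot: [0.996, 0.091, 0.0, 0.0]
contact_force: [-0.2, 0.5, -0.7]
opening: 0.68
clock: 3.3
tool_pos: [0.4651, 0.1451, 0.237]
eef_rot: [0.996, 0.092, 0.0, -0.0]
contact_force: [0.4, -1.4, 0.0]
opening: 0.681
clock: 3.5
tool_pos: [0.4649, 0.1426, 0.2372]
eef_rot: [0.996, 0.089, -0.001, 0.001]
contact_force: [-0.3, 0.7, -0.3]
opening: 0.68
```

```bash
python3 -m inch '[[0,0,-1,0,60],[0,0,-1,0,60],[0,0,-1,0,60],[0,0,-0.8,0,60],[0,0,0,0,60]]'
python3 - <<'E'
from h import *
S=snap('side'); save(S,'s1',(200,360,130,290),3.5)
T=snap('top'); P=cloud(S,[[283,230],[283,226],[283,222]]); print(P.round(3))
E
```

```text
clock: 4.0
tool_pos: [0.4642, 0.1429, 0.1411]
eef_rot: [0.996, 0.09, -0.002, 0.001]
contact_force: [-0.6, 0.4, 0.6]
opening: 0.68
[[0.464 0.149 0.111]
 [0.467 0.143 0.115]
 [0.546 0.033 0.015]]
```

View pics/s1.png

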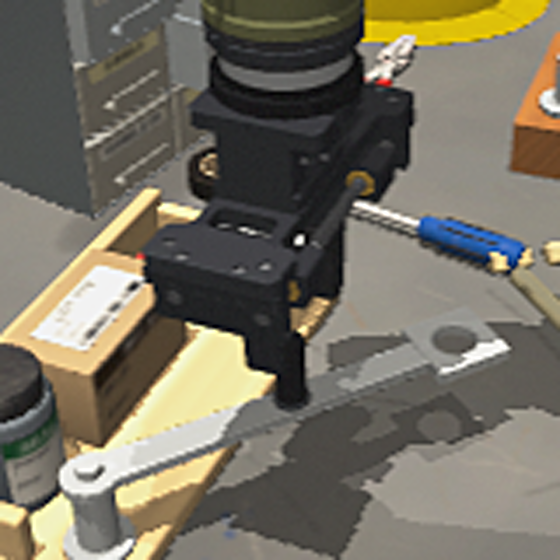

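The picture shows the near finger at crop (290,370), directly in front of the grip as intended. I'll descend and close.

```bash
python3 -m inch '[[0,0,-0.6,0,60],[0,0,-0.6,0,60],[0,0,-0.5,0,60],[0,0,0,0,60]]'
python3 -m inch '[[0,0,0,0,10],[0,0,0,0,10],[0,0,0,0,10],[0,0,0,0,10],[0,0,0,0,10]]' 20
```

```text
clock: 4.5
tool_pos: [0.4652, 0.1442, 0.0999]
eef_rot: [0.996, 0.09, -0.0, 0.0]
contact_force: [-0.3, -0.8, -0.3]
opening: 0.681
clock: 5.0
tool_pos: [0.4654, 0.1446, 0.1005]
eef_rot: [0.996, 0.091, 0.0, -0.0]
contact_force: [-0.2, -0.3, 0.6]
opening: 0.253
```

```bash
python3 -m inch '[[0,0,0,0,10],[0,0,0,0,10]]'
python3 -m inch '[[0.62,-0.28,0,0,10],[0.64,-0.2,0,0,10],[0.66,-0.1,0,0,10],[0.3,0,0,0,10],[0,0,0,0,10]]'
python3 -m inch '[[0.3,0,0,0,10],[0.3,0.03,0,0,10],[0.2,0.03,0,0,10],[0.1,0,0,0,10],[0,0,0,0,10]]'
```

```text
clock: 5.2
tool_pos: [0.4652, 0.1443, 0.1004]
eef_rot: [0.996, 0.091, -0.0, 0.0]
contact_force: [-0.2, 0.1, 2.8]
opening: 0.204
clock: 5.7
tool_pos: [0.5216, 0.1295, 0.1004]
eef_rot: [0.996, 0.09, 0.001, 0.0]
contact_force: [-0.6, -1.6, 5.6]
opening: 0.198
clock: 6.2
tool_pos: [0.5428, 0.1304, 0.1004]
eef_rot: [0.996, 0.09, -0.0, 0.001]
contact_force: [-1.2, -3.5, 5.2]
opening: 0.197
```

```bash
python3 -m inch '[[0.1,0,0,0,10],[0.1,0.03,0,0,10],[0,0,0,0,10]]'
python3 -m inch '[[0.1,0.02,0,0,10],[0.1,0.02,0,0,10],[0,0,0,0,10]]'
```

```text
clock: 6.5
tool_pos: [0.5476, 0.131, 0.1004]
eef_rot: [0.996, 0.091, -0.001, 0.001]
contact_force: [-0.4, -3.5, 5.2]
opening: 0.197
clock: 6.8
tool_pos: [0.5498, 0.1314, 0.1003]
eef_rot: [0.996, 0.09, -0.004, 0.002]
contact_force: [-6.5, -4.0, 11.4]
opening: 0.203
```

The force jumped to −6.5 N in x, so the bar is at its stop. I'll release, rise, and move towards the pin so I can see the fork.

```bash
python3 -m inch '[[0,0,0,0,60],[0,0,0,0,60],[0,0,0,0,60],[0,0,0.8,0,60],[0,0,1,0,60]]'
python3 -m inch '[[0,0,1,0,60],[0,0,1,0,60],[0,0,0.5,0,60],[0,-1,0,0,60],[0,-1,0,0,60]]'
python3 -m inch '[[0,-1,0,0,60],[0,-1,0,0,60],[0,-1,0,0,60],[0,-1,0,0,60],[0,-1,0,0,60]]'
python3 -m inch '[[0,-1,0,0,60],[0,-1,0,0,60],[0,-1,0,0,60],[0,-1,0,0,60],[0,0,0,0,60]]'
python3 - <<'E'
from h import *
T=snap('top'); S=snap('side')
a=cv2.resize(cv2.cvtColor(T['pixels'][140:220,220:340],cv2.COLOR_RGB2BGR),None,fx=6,fy=6,interpolation=2)
cv2.imwrite('pics/t2.png',a)
E
```

```text
clock: 7.3
tool_pos: [0.5525, 0.1334, 0.1446]
eef_rot: [0.996, 0.091, -0.001, 0.0]
contact_force: [-0.6, 0.6, 0.1]
opening: 0.623
clock: 7.8
tool_pos: [0.5534, 0.0839, 0.2078]
eef_rot: [0.996, 0.092, 0.0, -0.0]
contact_force: [0.6, -0.3, 0.1]
opening: 0.682
clock: 8.3
tool_pos: [0.553, -0.0426, 0.2071]
eef_rot: [0.996, 0.091, -0.0, -0.0]
contact_force: [-0.1, -0.2, 0.7]
opening: 0.678
clock: 8.8
tool_pos: [0.5525, -0.1465, 0.2071]
eef_rot: [0.996, 0.087, -0.001, 0.001]
contact_force: [-0.8, -0.1, 0.7]
opening: 0.68
```

View pics/t2.png

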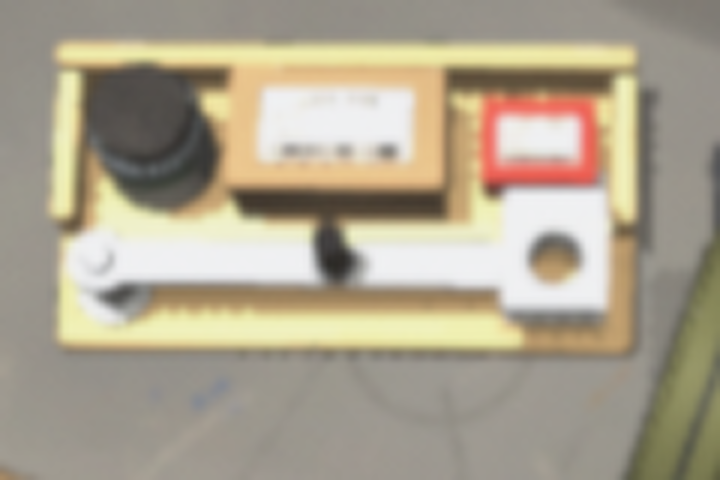

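The bar is now parallel to the tray, and its end is inside the fork. The hole at crop (555,258) shows the tan tray through it, so the holes line up. Next is the pin.

```bash
python3 -m inch '[[-0.2,-1,0,0,60],[-0.2,-1,0,0,60],[-0.2,-1,0,0,60],[-0.2,-1,0,0,60],[-0.2,-1,0,0,60]]'
python3 -m inch '[[-0.2,-1,0,0,60],[-0.2,-1,0,0,60],[-0.2,-1,0,0,60],[-0.1,-0.9,0,0,60],[0,0,0,0,60]]'
python3 -m inch '[[0,0,-1,0,60],[0,0,-0.7,0,60],[0,0,-0.5,0,60],[0,0,0,0,60],[0,0,0,0,60]]'
python3 - <<'E'
from h import *
S=snap('side'); save(S,'s3',(320,440,80,190),5)
E
```

```text
clock: 9.4
tool_pos: [0.5288, -0.2652, 0.2075]
eef_rot: [0.996, 0.092, 0.0, -0.001]
contact_force: [-0.1, -0.2, 0.4]
opening: 0.68
clock: 9.9
tool_pos: [0.5102, -0.3664, 0.2074]
eef_rot: [0.996, 0.089, -0.0, 0.001]
contact_force: [-0.4, -0.2, -0.1]
opening: 0.679
clock: 10.4
tool_pos: [0.5115, -0.3632, 0.153]
eef_rot: [0.996, 0.091, 0.0, -0.0]
contact_force: [-0.0, 1.2, 0.5]
opening: 0.68
```

View pics/s3.png

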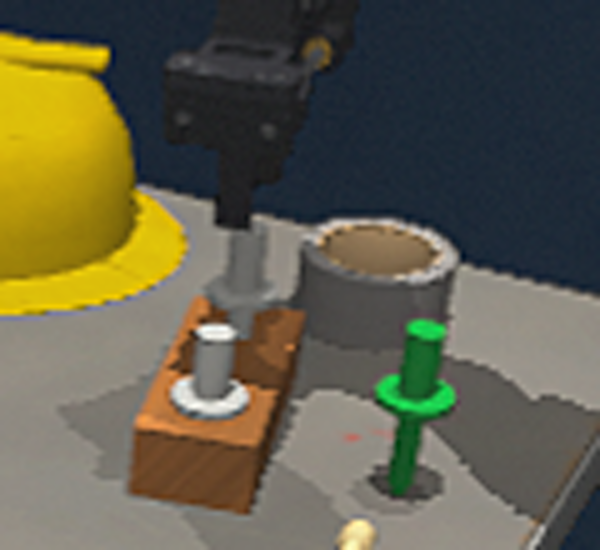

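The finger is at crop (234,190), between the camera and the knob at (247,260). The numbers put the TCP within 1 mm of the pin in x and 7 mm short in y, so I'll correct that, descend and grip.

```bash
python3 -m inch '[[0,-0.27,0,0,60],[0,0,-0.6,0,60],[0,0,-0.6,0,60],[0,0,-0.6,0,60],[0,0,-0.4,0,60]]'
python3 -m inch '[[0,0,0,0,60],[0,0,0,0,10],[0,0,0,0,10],[0,0,0,0,10],[0,0,0,0,10]]' 30
python3 -m inch '[[0,0,0,0,10],[0,0,0,0,10],[0,0,0,0,10]]'
```

```text
clock: 10.95
tool_pos: [0.5098, -0.3702, 0.0954]
eef_rot: [0.996, 0.091, -0.001, -0.001]
contact_force: [-0.3, -0.2, -0.2]
opening: 0.68
clock: 11.45
tool_pos: [0.5111, -0.3712, 0.0983]
eef_rot: [0.996, 0.091, 0.0, 0.0]
contact_force: [0.1, -0.6, -0.6]
opening: 0.338
clock: 11.75
tool_pos: [0.511, -0.3713, 0.0981]
eef_rot: [0.996, 0.091, 0.0, 0.0]
contact_force: [0.1, 0.1, 1.5]
opening: 0.245
```

```bash
python3 -m inch '[[0,0,0.4,0,10],[0,0,0.6,0,10],[0,0,0.8,0,10],[0,0,1,0,10],[0,0,1,0,10]]' 40
python3 -m inch '[[0,0,0.5,0,10],[0,0.5,0,0,10],[0,1,0,0,10],[0.1,1,0,0,10],[0.15,1,0,0,10]]'
python3 -m inch '[[0.2,1,0,0,10],[0.2,1,0,0,10],[0.2,1,0,0,10],[0.2,1,0,0,10],[0.2,1,0,0,10]]'
python3 -m inch '[[0.2,1,0,0,10],[0.2,1,0,0,10],[0.2,1,0,0,10],[0.2,1,0,0,10],[0.1,1,0,0,10]]'
python3 -m inch '[[0,1,0,0,10],[0,0.5,0,0,10],[0,0,0,0,10],[0,0,0,0,10]]'
python3 - <<'E'
from h import *
S=snap('side'); save(S,'s4',(220,350,100,240),4.2)
T=snap('top'); save(T,'t4',(270,350,150,210),6)
E
```

```text
clock: 12.25
tool_pos: [0.5103, -0.3703, 0.1945]
eef_rot: [0.996, 0.091, -0.0, -0.0]
contact_force: [0.5, 0.4, -1.6]
opening: 0.24
clock: 12.75
tool_pos: [0.5158, -0.2809, 0.204]
eef_rot: [0.996, 0.091, -0.001, -0.001]
contact_force: [1.0, -0.5, -2.0]
opening: 0.239
clock: 13.25
tool_pos: [0.5408, -0.156, 0.2041]
eef_rot: [0.996, 0.091, -0.002, -0.001]
contact_force: [-0.0, 0.9, -1.4]
opening: 0.234
clock: 13.75
tool_pos: [0.5632, -0.0312, 0.2041]
eef_rot: [0.996, 0.091, -0.001, -0.0]
contact_force: [0.3, 0.1, -1.6]
opening: 0.242
clock: 14.15
tool_pos: [0.5639, 0.003, 0.2048]
eef_rot: [0.996, 0.09, -0.001, 0.001]
contact_force: [-0.5, -0.8, -3.1]
opening: 0.238
```

View pics/s4.png

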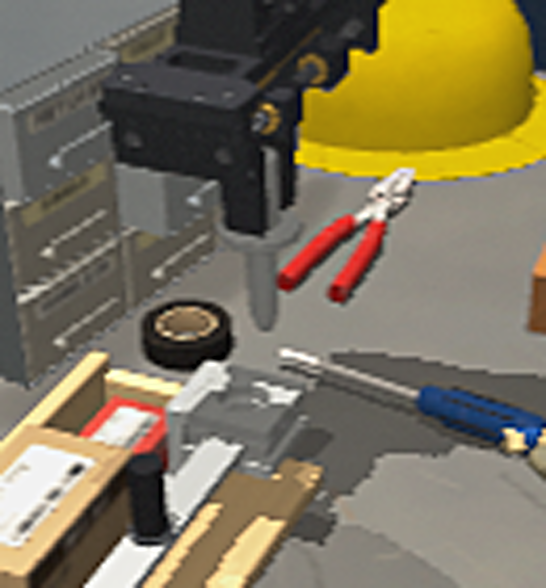

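The pin hangs upright in the jaws with its nose at crop (265,325), above and behind the fork as expected. I'll compare tip and hole in this same view.

Run:
```python
from h import *
S=snap('side'); 
p=onplane(S,[[220+264.5/4.2,100+323/4.2]],.116)[0]
st=r.get_state(); print('tip side',p.round(4),'tcp',st['tool_pos'].round(4))
# shaft line points by depth at rows
for v in (164,168,172,175):
    us=np.arange(272,296); P=cloud(S,[[u,v] for u in us]); k=np.abs(P[:,1]-.003)<.03; k&=np.abs(P[:,0]-.564)<.03
    print(v,us[k].mean() if k.any() else None,k.sum(),P[k].mean(0).round(4) if k.any() else '')
```

```text
tip side [ 0.5661 -0.0019  0.116 ] tcp [0.5643 0.002  0.2051]
164 282.0 7 [0.5628 0.0046 0.1547]
168 282.0 7 [0.5621 0.0063 0.1454]
172 282.0 7 [0.5628 0.0058 0.1344]
175 282.0 5 [0.5618 0.0077 0.1277]
```

```bash
python3 -m inch '[[-0.08,0.45,0,0,10],[0,0.45,0,0,10],[0,0,-0.4,0,10],[0,0,-0.4,0,10],[0,0,0,0,10]]'
python3 - <<'E'
from h import *
S=snap('side'); save(S,'s5',(245,305,140,220),7)
st=r.get_state(); print(st['tool_pos'].round(4))
E
```

```text
clock: 14.8
tool_pos: [0.5612, 0.0261, 0.1833]
eef_rot: [0.996, 0.091, -0.002, 0.0]
contact_force: [-0.6, -1.3, -2.6]
opening: 0.236
[0.5616 0.026  0.184 ]
```

View pics/s5.png

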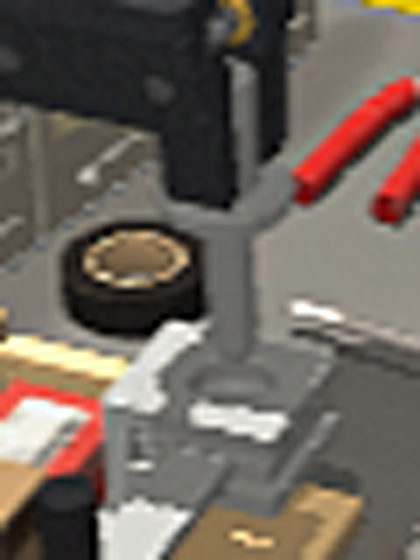

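Run:
```python
from h import *
S=snap('side')
print('tip',onplane(S,[[245+234/7,140+361/7]],.0945)[0].round(4))
for px in((231,382),(236.6,383.6)): print('hole',onplane(S,[[245+px[0]/7,140+px[1]/7]],.082)[0].round(4))
# hole from dark/bright mask: plate fit by depth
u,v=np.meshgrid(np.arange(262,296),np.arange(183,205)); uv=np.c_[u.ravel(),v.ravel()]
P=cloud(S,uv); k=np.abs(P[:,2]-.082)<.004; Q=P[k][:,:2].astype(np.float32); print('plate',k.sum(),cv2.minAreaRect(Q),Q.mean(0))
```

```text
tip [0.5594 0.0273 0.0945]
hole [0.564  0.0233 0.082 ]
hole [0.5619 0.023  0.082 ]
plate 305 ((0.5707716345787048, 0.023089520633220673), (0.06283898651599884, 0.0551748163998127), 9.750693321228027) [0.5688434  0.02637361]
```

The nose at crop (234,361) is about 4 mm short in x and 4 mm over in y relative to the hole at (231–236,383). I'll correct and lower gently.

```bash
python3 -m inch '[[0.16,-0.15,0,0,10],[0,0,-0.2,0,10],[0,0,-0.3,0,10],[0,0,-0.3,0,10],[0,0,0,0,10]]'
python3 -m inch '[[0,0,-0.2,0,10],[0,0,-0.2,0,10],[0,0,-0.2,0,10],[0,0,0,0,10]]'
```

```text
clock: 15.4
tool_pos: [0.5655, 0.0227, 0.1639]
eef_rot: [0.996, 0.091, -0.001, 0.0]
contact_force: [-0.3, -0.5, -1.5]
opening: 0.238
clock: 15.8
tool_pos: [0.566, 0.0227, 0.1495]
eef_rot: [0.996, 0.091, -0.001, 0.0]
contact_force: [-0.2, 1.1, -1.9]
opening: 0.238
```

There is no contact force, and the tip is already at about 0.060 m, through the upper plate and into the bar.

```bash
python3 -m inch '[[0,0,-0.3,0,10],[0,0,-0.3,0,10],[0,0,-0.3,0,10],[0,0,-0.3,0,10],[0,0,0,0,10]]'
python3 -m inch '[[0,0,-0.15,0,10],[0,0,-0.1,0,10],[0,0,0,0,10]]'
```

```text
clock: 16.3
tool_pos: [0.5657, 0.0227, 0.1189]
eef_rot: [0.996, 0.091, -0.001, 0.0]
contact_force: [-0.7, 0.5, -1.5]
opening: 0.239
clock: 16.6
tool_pos: [0.5664, 0.0227, 0.1138]
eef_rot: [0.996, 0.091, -0.0, 0.0]
contact_force: [-0.6, 0.4, -1.4]
opening: 0.24
```

```bash
python3 -m inch '[[0,0,-0.08,0,10],[0,0,0,0,10],[0,0,0,0,60],[0,0,0,0,60],[0,0,0,0,60]]'
python3 -m inch '[[0,0,0,0,60],[0,0,0.5,0,60],[0,0,1,0,60],[0,0,1,0,60],[0,0,1,0,60]]'
python3 -m inch '[[-0.5,-1,0.5,0,60],[-0.5,-1,0,0,60],[-0.5,-1,0,0,60],[0,-1,0,0,60],[0,-1,0,0,60]]'
python3 -m inch '[[0,-1,0,0,60],[0,-1,0,0,60],[0,0,0,0,60],[0,0,0,0,60]]'
python3 - <<'E'
from h import *
S=snap('side'); T=snap('top')
a=cv2.resize(cv2.cvtColor(S['pixels'][160:260,220:320],cv2.COLOR_RGB2BGR),None,fx=4,fy=4,interpolation=2)
b=cv2.resize(cv2.cvtColor(T['pixels'][140:240,220:320],cv2.COLOR_RGB2BGR),None,fx=4,fy=4,interpolation=2)
cv2.imwrite('pics/f.png',np.hstack([a,b]))
u,v=np.meshgrid(np.arange(296,330),np.arange(165,200)); P=cloud(T,np.c_[u.ravel(),v.ravel()])
k=P[:,2]>.118; print('knob top',k.sum(),P[k].mean(0).round(4),P[k][:,2].max().round(4)); m=np.abs(P[:,2]-.088)<.003; print('flange/plate',P[m].mean(0).round(4),m.sum())
u,v=np.meshgrid(np.arange(398,420),np.arange(216,238)); P=cloud(T,np.c_[u.ravel(),v.ravel()]); k=P[:,2]>.085; print('short',P[k].mean(0).round(4))
E
```

```text
clock: 17.1
tool_pos: [0.5668, 0.0228, 0.1123]
eef_rot: [0.996, 0.091, 0.0, 0.0]
contact_force: [-0.0, -0.0, -0.4]
opening: 0.483
clock: 17.6
tool_pos: [0.5665, 0.0227, 0.2013]
eef_rot: [0.996, 0.091, 0.0, 0.0]
contact_force: [0.5, -0.1, -0.2]
opening: 0.687
clock: 18.1
tool_pos: [0.5287, -0.1033, 0.2131]
eef_rot: [0.996, 0.091, 0.0, 0.0]
contact_force: [-0.2, 0.4, -0.4]
opening: 0.68
clock: 18.5
tool_pos: [0.529, -0.1522, 0.2126]
eef_rot: [0.996, 0.09, 0.0, -0.0]
contact_force: [0.4, -0.0, 0.2]
opening: 0.685
knob top 54 [0.5092 0.0092 0.3253] 1.4615
flange/plate [0.562  0.0223 0.0879] 92
short [ 0.3736 -0.1903  0.6158]
```

View pics/f.png

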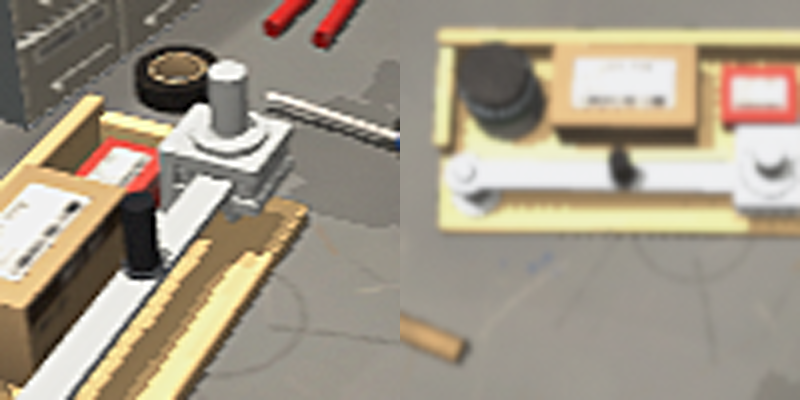

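The pin stands upright with its flange flat on the fork (left half, (228,135)), and the bar is home (right half, (620,165)). The flange top is at about 0.088 m, as expected (0.082 + 0.006). The gripper is open and clear. The knob-top and short-pin averages were spoiled by zero-depth pixels and the arm in view. I'll recheck the knob top with filtering, then hand in.

Run:
```python
from h import *
T=snap('top'); S=snap('side')
def f(s,a,b,lo,hi):
    u,v=np.meshgrid(np.arange(*a),np.arange(*b)); uv=np.c_[u.ravel(),v.ravel()]; P=cloud(s,uv); k=(P[:,2]>lo)&(P[:,2]<hi); return k.sum(),P[k].mean(0).round(3)
print('knob',f(T,(296,330),(165,200),.12,.135),f(S,(265,295),(168,200),.12,.135))
print('short S',f(S,(350,375),(135,165),.085,.1))
r.finish_job()
```

```text
knob (np.int64(46), array([0.565, 0.023, 0.128])) (np.int64(66), array([0.567, 0.026, 0.126]))
short S (np.int64(34), array([ 0.489, -0.283,  0.09 ]))
the job is handed in; nothing more can be done
```

The job is handed in at about 18.7 s of the 45 s allowed. I swung the bar home by its grip until it met its stop, then lifted the long pin out of its block. I lowered it through fork, bar and fork, let go and backed the gripper away.

What the last checks showed:
- **Long pin:** its knob top measures 0.126–0.128 m, against 0.128 m expected when seated. The flange lies flat on the fork, and the knob is within about 3 mm of the measured hole position.
- **Bar:** it looks parallel to the tray in the top view. I had no direct reading of its angle, but the pin passes through all three holes.
- **Short pin:** it is unmoved, within 1 mm of where it started.
- **Gripper:** it is open and clear, with no contact force.

Disagreements: the two cameras differed by 4 mm on the hole's x. The bar's grip met its stop about 5 mm beyond my camera estimate. My first final measurement of the knob and short pin was spoiled by missing depth pixels, so I repeated it with filtering to get the figures above.

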